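# Index the jar carousel by one turn of the hand wheel

## Task

Bring the next jar under the reading head: with the fingertips, push the hand wheel round by its upright black handle, clockwise seen from above, through exactly one full turn, so that the handle stands at the red index mark again. Push it lightly, without clamping it; do not touch the carousel or its jars, and leave the things standing around where they are. Finish clear of everything.

Things in the scene. Friction and masses are not known exactly. Their poses are not given: they have to be found in the camera images.
- deck: white base plate of the indexing unit, fixed, 365 x 165 mm, top 22 mm above the worktop. Origin on the worktop under the wheel axis; its x axis points to the carousel, whose axis stands 165 mm along it; plate from x = -85 to +280 mm. A mast at x = 258 mm carries the black reading head at x = 213 mm, lens 101 mm, highest point 134 mm above the worktop.
- wheel_axis (a point): point on the upright axis of the hand wheel at the level of the wheel's upper face, 84 mm above the worktop. The wheel is a dark disc of radius 73 mm, 12 mm thick, with three aluminium spokes and a hub of radius 18 mm that rises 5 mm over that face.
- index_mark (a point): outer end of the red index mark, 99 mm from the wheel axis, 70 mm above the worktop, on the white dial plate (radius 82 mm) under the wheel. The dial does not turn; where the mark points differs from start to start.
- handle_top (a point): top centre of the upright round black handle on the wheel, 138 mm above the worktop. The handle is 25 mm in diameter (16 mm in its lowest 7 mm), stands 54 mm over the wheel's upper face, 58 mm from the wheel axis, and revolves freely about its own upright axis. At the start it stands at the red mark.
- handle: the same handle; origin at the centre of its foot on the wheel's upper face.
- crank_wheel (a joint): angle of the hand wheel in rad, 0 at the start, growing clockwise seen from above; 6.283 is one full turn. Friction holds it where it is left: about 2 to 3 N at the handle turns it. It can run on past one turn (to 12.8); backwards a stop meets it at -0.3.
- carousel (a joint): angle of the carousel in rad, 0 at the start, growing clockwise seen from above; geared to the hand wheel, one wheel turn moves it one place (1.047 rad).
- reading_spot (a point): point under the centre of the reading head at the level of the pocket floors, 40 mm above the worktop, 48 mm from the carousel axis. The carousel is an aluminium disc of radius 71 mm with six pockets 48 mm from its axis, with collars 12 mm high.
- jar_one: white jar with red lid, 33 mm in diameter, 44 mm high, standing loose in the pocket under the head at the start; origin at the centre of its underside; top 85 mm above the worktop.
- jar_two: same kind of jar in the next pocket: the one that one turn brings under the head.
- jar_three: same kind of jar, in the pocket after that.
- jar_four: same kind of jar, in a pocket further round.
- beaker: empty glass beaker, 60 mm wide, 72 mm high, standing near the unit; origin under its centre. Leave it.
- cup: empty clear sample cup, 67 mm wide, 68 mm high, near the unit; origin under its centre. Leave it.
- boat: square white weighing boat, 66 mm wide, 14 mm high, in front of the unit; origin under its centre. Leave it.
- disperser: grey bench instrument, fixed, left of the unit: footprint about 250 mm by 170 mm round its origin (on the worktop), about 270 mm high; pass over it or round it when coming from the left.

How it is judged:
On the way, in this order (a step that is already met when the one before it is completed fails the run):
1. the handle is pushed through the first part of the turn (value of joint crank_wheel between 0.8 and 2.3 rad and contact force between the fingers and handle above 0.3 N), for 0.02 s.
2. the handle is pushed past the half turn (value of joint crank_wheel between 2.5 and 4 rad and contact force between the fingers and handle above 0.3 N), for 0.02 s.
3. the handle is pushed through the last part of the turn (value of joint crank_wheel between 4.2 and 6 rad and contact force between the fingers and handle above 0.3 N), for 0.02 s.
At the end, for the whole second after the job is handed in: The hand wheel rests at one full turn clockwise from its start, within 0.17 rad (10 degrees), so the handle is back at the red mark; the next jar stands in its pocket under the reading head, within 8 mm (value of joint crank_wheel between 6.113 and 6.453 rad and velocity of joint crank_wheel between -0.05 and 0.05 rad/s and horizontal distance between jar_two and reading_spot below 0.008 m and z of jar_two in the frame of reading_spot below 0.004 m); the robot touches nothing.
It fails at once if the carousel or a jar is touched by the robot (contact force between any of the arm, the fingers and carousel above 0.5 N or contact force between any of the arm, the fingers and jar_one above 0.5 N or contact force between any of the arm, the fingers and jar_two above 0.5 N or contact force between any of the arm, the fingers and jar_three above 0.5 N or contact force between any of the arm, the fingers and jar_four above 0.5 N).
It fails at once if a jar leaves its pocket (rises 8 mm) (z of any of jar_one, jar_two, jar_three, jar_four in the frame of reading_spot above 0.008 m).
It fails at once if the handle is clamped or rammed (over 30 N) (contact force between the fingers and handle above 30 N).
It fails at once if a thing standing around is moved by 20 mm (distance of any of beaker, cup, boat from where it was at the start of the episode above 0.02 m).
It also fails if it takes over 64 s, if anything falls off the work surface, if the arm or the gripper's body presses on something with over 40 N, if the wrist force passes 120 N, or if a joint passes its speed limit or range.

## Robot

A 6-joint arm with a two-finger parallel gripper is mounted at the origin on a cart in front of the work surface, level with it; the furniture and walls round the work are solid. World frame = base frame: x ahead of the robot, y to its left, z up, the work surface at z = 0. Lengths are in m, angles in rad, forces in N, time in s.
With the tool pointing down it reaches from about 0.375 to 0.9 m from the base axis. Payload 3.1 kg.
Tool frame: the origin (TCP) lies at the very end of the fingers, on their centre line; the grasp point (between the pads) lies 19 mm behind it; z points along the fingers, y is the direction in which the jaws open and shut (so a half turn about z gives the same grasp; the last joint's range is limited). The gripper opens to 87 mm and grips with 3 to 60 N. Pads are 19 mm wide; open, the fingers measure 117 mm over their backs; the gripper's body (75 mm by 190 mm) begins 51 mm behind the grasp point.
Start: joints at [-1.375, 0.527, 1.433, -0, 1.181, -0.178], TCP at [0.229, -0.582, 0.223] pointing down, gripper open.
Joint ranges: [-3.08, 3.08], [-0.75, 2.2], [0.22, 2.44], [-1.43, 4.57], [0, 2.65], [-2.85, 2.85]. Speed limits (rad/s): [2.79, 2.79, 3.14, 3.14, 3.14, 3.14].

## Interface

Orientations are given as a unit quaternion [x, y, z, w].
In Python, from rig import robot gives the robot as it stands. The module is installed in compiled form; this text tells all that it offers.
- The arm moves only by the tool carry_out, never from a script. Its argument "series" is a list of rows, each a list of 7 numbers: the shift along the tool's x, y, z in mm, then the turn, a rotation vector about the tool's x, y, z in degrees, then the gripper command: -1 is shut, 1 is fully open, values between are in proportion. In form: [[tx, ty, tz, rx, ry, rz, claw], ...]. A call has 1 to 8 rows; each row is the pose to reach, as a shift and turn from the pose measured when the call began, along the tool's axes at that moment; what a row does not reach only later rows make up. A row lasts 1/8 s, in which the tool goes at most 62.5 mm and 10.7 degrees, less where a joint would pass 70% of its speed; a pose out of reach is approached as far as the arm can. A call with a gripper value outside its range is refused whole. The fingers move at their own pace and stop on an object; "force" is the grip in N (left out, the last holds). Time passes only in rows, so rows that repeat a pose let the fingers close. It gives the time, the measured TCP pose, the force and the opening at its end, in the units of the state.
- robot.get_obs(): the state, without advancing time (a new reading comes with each control period).
- robot.camera(name): name is "scene" or "top"; returns a dict with "pixels" (420x560x3 uint8, red, green, blue), "fx", "fy", "cx", "cy" (pixels), "k1" (the pictures are not rectified: a ray, as slopes to the right and down, at radius r is drawn at 1 + k1 r^2 times it, then the intrinsics apply), "position" and "attitude" of the camera in the world. Camera axes: x right, y down, z forward; pixel columns grow to the right and rows downward; lengths in m; the calibration is good to about 2 mm. A picture is of the moment at which its call begins. There is no depth.
- robot.hand_in(): hands the job in, once; it reports no verdict.
The state is a dict: "time": time; "q": joint angles; "joint_velocities": joint speeds; "joint_torque": joint torques, N m; "position": TCP position; "tool_rot": TCP orientation; "ft_force": force on the tool from outside, world axes, zero at the start; "moment": the same for the moment, N m; "grip_width": finger opening in m.
Only numpy, scipy, OpenCV 4.12 (cv2) and the standard library are available. Lean on these libraries where they do the work, as an engineer would, in place of code of your own. Each camera call takes 0.05 s, during which the arm holds its last target.

## Working session

There is one attempt and no reset: what is moved stays moved. The work goes in short steps, Python scripts to look and compute and a tool call to move; the robot and the scene stay as the last step left them, time stands still between calls to the robot, and variables do not carry over. Pictures are saved under pics/ and viewed, and the job is handed in when it is done.

Besides the shell and the picture viewer there is one more tool, called after ">>>" in YAML: its name, and indented under it one key for each argument. carry_out: Moves the arm, as the interface text tells. Its arguments: {"type":"object","properties":{"series":{"type":"array"},"force":{"type":"number"}},"required":["series"]}

```bash
mkdir -p pics; python3 - <<'E'
from rig import robot
import cv2
o=robot.get_obs(); print(o)
for n in("scene","top"):
    c=robot.camera(n); cv2.imwrite(f"pics/{n}0.png",c["pixels"][:,:,::-1]); print(n,{k:v for k,v in c.items() if k!="pixels"})
E
```

```text
{'time': 0.0, 'q': array([-1.37448955e+00,  5.28463842e-01,  1.43391366e+00, -5.13085284e-05,
        1.18136950e+00, -1.78482316e-01]), 'joint_velocities': array([-4.07643575e-05,  9.38025093e-04,  3.21932966e-04,  1.95024895e-04,
       -6.74228972e-05,  7.58449359e-04]), 'joint_torque': array([-5.71401324e-04, -4.40052688e+01, -1.76593190e+01,  6.30636932e-02,
        5.82126144e-02, -1.54989357e-04]), 'position': array([ 0.22867609, -0.58087408,  0.22156944]), 'tool_rot': array([ 9.82490575e-01,  1.86309177e-01, -3.33218906e-05, -1.07691917e-03]), 'ft_force': array([ 0.7594634 , -0.09855574, -0.14886387]), 'moment': array([-0.05644614, -0.00363068,  0.0018382 ]), 'grip_width': 0.08735577066842896}
scene {'fx': 397.44714576308576, 'fy': 397.44714576308576, 'cx': 280.43363907343985, 'cy': 209.874299957744, 'k1': 0.0040963181357291465, 'position': array([0.06582008, 0.41602386, 0.59586606]), 'attitude': array([-0.27459984,  0.8420521 , -0.44162474,  0.14321582])}
top {'fx': 425.9795844646691, 'fy': 425.9795844646691, 'cx': 280.37276662298535, 'cy': 206.9104364093905, 'k1': 0.0021330738420256646, 'position': array([ 0.32440016, -0.16163396,  1.08036383]), 'attitude': array([ 0.71518806, -0.69465252,  0.06119164, -0.04711166])}
```

View pics/scene0.png

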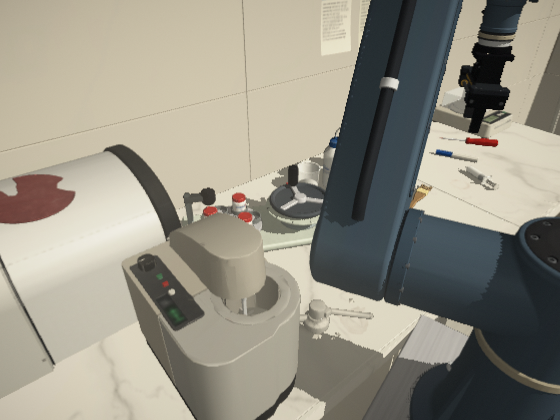

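View pics/top0.png

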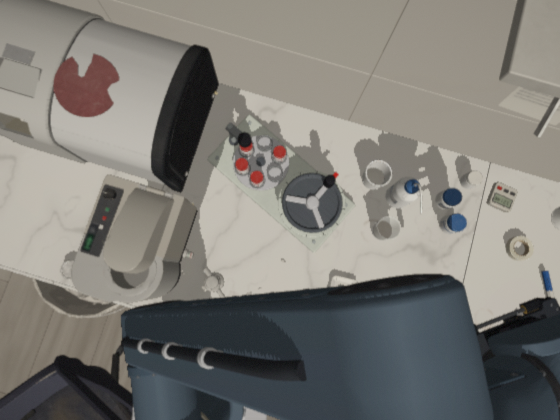

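The top view shows the wheel hub near (312,203), the handle near (329,182), the red mark near (336,174), and the carousel near (261,160) with the head at (245,140). The beaker and cup are at (378,175) and (386,228), and the boat is at about (342,280). I'll zoom in and measure.

```bash
cat > h.py <<'E'
import numpy as np, cv2
from scipy.spatial.transform import Rotation as R
def ray(c,u,v):
    p=cv2.undistortPoints(np.array([[[u,v]]],float),np.array([[c["fx"],0,c["cx"]],[0,c["fy"],c["cy"]],[0,0,1.]]),np.array([c["k1"],0,0,0.]))[0,0]
    return R.from_quat(c["attitude"]).apply([p[0],p[1],1])
def at(c,u,v,z):
    d=ray(c,u,v); p=np.array(c["position"]); return p+d*(z-p[2])/d[2]
def proj(c,P):
    p=R.from_quat(c["attitude"]).inv().apply(np.atleast_2d(P)-c["position"]); s=p[:,:2]/p[:,2:]
    s=s*(1+c["k1"]*(s**2).sum(1,keepdims=True)); return s*[c["fx"],c["fy"]]+[c["cx"],c["cy"]]
E
python3 - <<'E'
from rig import robot
import cv2
from h import *
c=robot.camera("top"); im=c["pixels"][:,:,::-1]
cv2.imwrite("pics/top1.png",cv2.resize(im[110:300,210:410],None,fx=4,fy=3.999/1.3333*1.0 if 0 else 3,interpolation=cv2.INTER_CUBIC) if 0 else cv2.resize(im[110:300,200:460],None,fx=3,fy=3,interpolation=cv2.INTER_CUBIC))
for n,u,v,z in [("hub",312,203,.089),("handle",329,182,.138),("mark",336,174,.07),("car",261,160,.04),("beak",378,175,.07),("cup",386,228,.068),("boat",342,280,.014)]: print(n,at(c,u,v,z))
E
```

```text
hub [ 0.48953858 -0.25376787  0.089     ]
handle [ 0.53076956 -0.28699753  0.138     ]
mark [ 0.56611609 -0.31293823  0.07      ]
car [ 0.60315325 -0.12827293  0.04      ]
beak [ 0.56696251 -0.4157395   0.07      ]
cup [ 0.43776782 -0.43453462  0.068     ]
boat [ 0.3111845 -0.3382195  0.014    ]
```

View pics/top1.png

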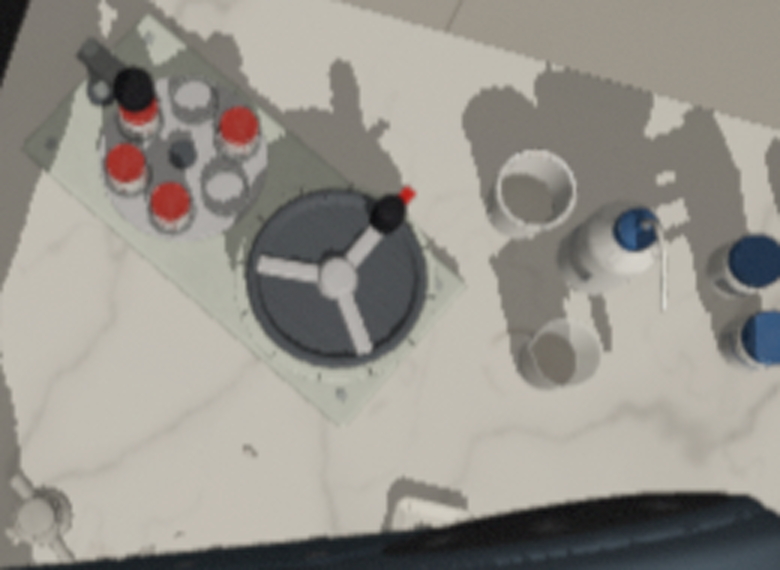

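```bash
python3 - <<'E'
from rig import robot
from scipy.optimize import least_squares
from h import *
c=robot.camera("top"); im=c["pixels"].copy(); s=robot.camera("scene"); si=s["pixels"]
# dark wheel blob
hsv=cv2.cvtColor(im,cv2.COLOR_RGB2HSV)
red=((hsv[...,0]<8)|(hsv[...,0]>172))&(hsv[...,1]>150)
n,l,st,ce=cv2.connectedComponentsWithStats(red.astype(np.uint8))
for i in range(1,n):
    if st[i,4]>5: print("red",st[i],ce[i])
m=(im.max(2)<25).astype(np.uint8)
sub=m[165:200,315:345]; print("black handle px",np.argwhere(sub).mean(0)[::-1]+[315,165],sub.sum())
W=at(c,312.5,203,.084)[:2]
print("W",W)
print("boat/bottle/disp",at(c,411,186,.17),at(c,195,205,.27),at(c,165,290,.27),at(c,135,240,.27))
a=np.deg2rad(np.arange(0,360,3))
th=np.deg2rad(-37.5)
def draw(img,cam):
    o=cv2.resize(img[:,:,::-1],None,fx=3,fy=3,interpolation=cv2.INTER_CUBIC)
    for r,z in((.073,.084),(.082,.070),(.018,.089)):
        P=np.c_[W[0]+r*np.cos(a),W[1]+r*np.sin(a),0*a+z]
        cv2.polylines(o,[np.int32(proj(cam,P)*3+1)],True,(0,255,0),1)
    H=W+.058*np.array([np.cos(th),np.sin(th)])
    for z in (.138,.1):
        P=np.c_[H[0]+.0125*np.cos(a),H[1]+.0125*np.sin(a),0*a+z]
        cv2.polylines(o,[np.int32(proj(cam,P)*3+1)],True,(255,0,255),1)
    M=[*(W+.099*np.array([np.cos(th),np.sin(th)])),.07]
    cv2.circle(o,tuple(np.int32(proj(cam,M)[0]*3+1)),3,(255,255,0),1)
    return o
o1=draw(im,c)[390:740,700:1150]; o2=draw(si,s)[400:750,780:1120]
cv2.imwrite("pics/fit.png",np.hstack([o1,o2]))
E
```

```text
red [241 144  11   7  40] [246.525 147.3  ]
red [274 146  12  11 101] [279.07920792 151.18811881]
red [236 158  12  12 108] [241.37962963 163.73148148]
red [251 171  12  12 106] [256.33018868 176.70754717]
red [333 173   5   5  16] [334.9375 174.8125]
red [498 187   3   2   6] [499.  187.5]
red [103 216   3   3   8] [103.875 217.125]
black handle px [325.08333333 182.08333333] 12
W [ 0.49040839 -0.25542151]
boat/bottle/disp [ 0.52059337 -0.46314479  0.17      ] [ 0.44852134 -0.01228968  0.27      ] [0.28712895 0.03390978 0.27      ] [0.37821902 0.09655048 0.27      ]
```

View pics/fit.png

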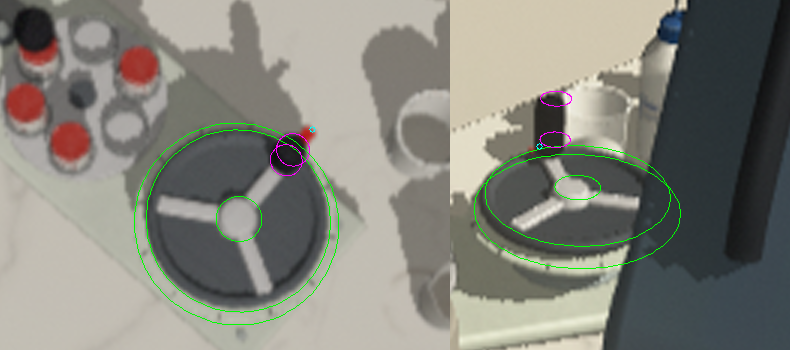

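The wheel axis is at about (0.491, -0.2545), with the mark and handle at about -37.5°. The two cameras agree to about 4 mm. The 99 mm radius check gives 97 mm and the carousel distance gives 170 mm against 165 mm. I'll keep one tool orientation and push with shut fingers from behind the handle.

```bash
cat > mv.py <<'E'
import sys
from rig import robot
from h import *
W=np.array([.491,-.2545])
def deltas(pts):
    o=robot.get_obs(); Rt=R.from_quat(o["tool_rot"])
    for p in pts: print(np.round(Rt.inv().apply(np.array(p)-o["position"])*1000).astype(int).tolist())
def circ(deg,z=.100,r=.058): return [*(W+r*np.array([np.cos(np.deg2rad(deg)),np.sin(np.deg2rad(deg))])),z]
E
python3 - <<'E'
from mv import *
deltas([circ(12,.222),circ(12,.1)])
E
```

```text
[421, -199, 0]
[421, -198, 122]
```

>>> carry_out:
  series:
    - [50, -24, 0, 0, 0, 0, -1]
    - [105, -50, 0, 0, 0, 0, -1]
    - [160, -75, 0, 0, 0, 0, -1]
    - [215, -101, 0, 0, 0, 0, -1]
    - [270, -127, 0, 0, 0, 0, -1]
    - [325, -153, 0, 0, 0, 0, -1]
    - [375, -177, 0, 0, 0, 0, -1]
    - [421, -199, 0, 0, 0, 0, -1]
  force: 10

```text
time: 1.25
position: [0.5489, -0.2402, 0.2224]
tool_rot: [0.982, 0.187, 0.0, -0.0]
ft_force: [0.7, -1.0, -0.2]
grip_width: 0.0151
```

```bash
python3 - <<'E'
from mv import *
c=robot.camera("top"); s=robot.camera("scene")
cv2.imwrite("pics/a.png",cv2.resize(np.hstack([c["pixels"][110:310,190:440],s["pixels"][80:280,200:450]])[:,:,::-1],None,fx=1.6,fy=1.6))
o=robot.get_obs(); print(o["position"],o["tool_rot"],o["q"],o["grip_width"],o["time"])
deltas([circ(12,.222),circ(12,.1)])
E
```

```text
[ 0.5505357  -0.23779731  0.22229384] [ 9.81939077e-01  1.89192654e-01  9.08273494e-04 -9.82189640e-04] [-0.59528523  0.4933196   1.49886691  0.00292965  1.14951289  0.59363281] 0.007195166535832401 1.35
[-4, 3, 0]
[-5, 3, 122]
```

View pics/a.png

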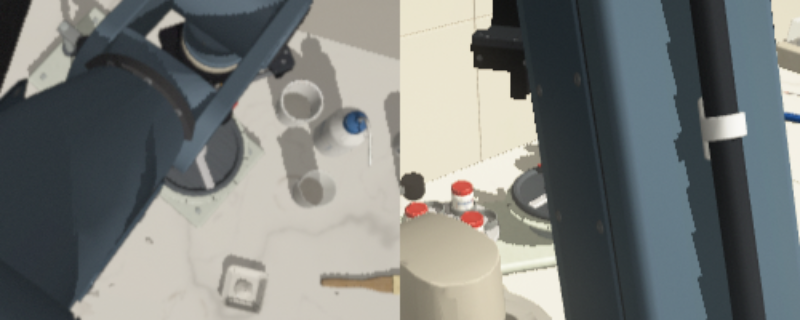

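The arm hides the wheel in both views, so I'll rely on the measured geometry. I'll go down behind the handle now.

>>> carry_out:
  series:
    - [-4, 3, 20, 0, 0, 0, -1]
    - [-4, 3, 40, 0, 0, 0, -1]
    - [-4, 3, 60, 0, 0, 0, -1]
    - [-4, 3, 80, 0, 0, 0, -1]
    - [-4, 3, 100, 0, 0, 0, -1]
    - [-4, 3, 115, 0, 0, 0, -1]
    - [-4, 3, 122, 0, 0, 0, -1]
    - [-4, 3, 122, 0, 0, 0, -1]

```text
time: 2.35
position: [0.5479, -0.242, 0.1]
tool_rot: [0.982, 0.189, 0.001, -0.001]
ft_force: [-0.2, 0.6, -0.2]
grip_width: 0.0007
```

```bash
python3 - <<'E'
from mv import *
o=robot.get_obs(); print(o["position"],o["ft_force"],o["grip_width"],o["time"])
deltas([circ(12-6*k) for k in range(1,9)])
E
```

```text
[ 0.54790168 -0.24197216  0.10001419] [-0.188543    0.58343211 -0.20160966] 0.0006746269811573449 2.35
[-2, 6, 0]
[-4, 12, 0]
[-6, 18, 0]
[-9, 23, 0]
[-13, 28, 0]
[-17, 32, 0]
[-22, 36, 0]
[-27, 40, 0]
```

>>> carry_out:
  series:
    - [-2, 6, 0, 0, 0, 0, -1]
    - [-4, 12, 0, 0, 0, 0, -1]
    - [-6, 18, 0, 0, 0, 0, -1]
    - [-9, 23, 0, 0, 0, 0, -1]
    - [-13, 28, 0, 0, 0, 0, -1]
    - [-17, 32, 0, 0, 0, 0, -1]
    - [-22, 36, 0, 0, 0, 0, -1]
    - [-27, 40, 0, 0, 0, 0, -1]

```text
time: 3.35
position: [0.5378, -0.2897, 0.1001]
tool_rot: [0.982, 0.189, 0.001, -0.001]
ft_force: [2.2, 1.9, 1.1]
grip_width: 0.0003
```

```bash
python3 - <<'E'
from mv import *
c=robot.camera("top"); s=robot.camera("scene")
cv2.imwrite("pics/b.png",cv2.resize(np.hstack([c["pixels"][110:310,190:440],s["pixels"][80:280,200:450]])[:,:,::-1],None,fx=1.6,fy=1.6))
o=robot.get_obs(); print(o["position"],o["ft_force"],o["time"])
deltas([circ(-36-7.5*k) for k in range(1,9)])
E
```

```text
[ 0.537212   -0.29015934  0.09991452] [-0.08094431  0.32058034 -0.80924867] 3.45
[-5, 2, 0]
[-13, 5, 0]
[-20, 7, 0]
[-27, 8, 0]
[-35, 8, 0]
[-43, 6, 0]
[-50, 4, 0]
[-57, 1, 0]
```

View pics/b.png

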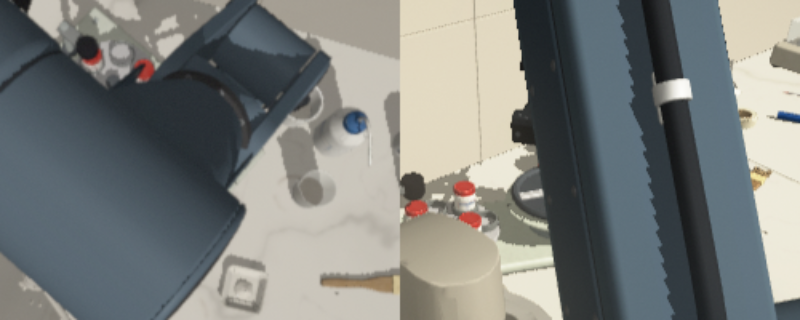

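The wrist force of (2.2, 1.9) N points against the push, so the handle is in contact and moving. I'll continue.

>>> carry_out:
  series:
    - [-5, 2, 0, 0, 0, 0, -1]
    - [-13, 5, 0, 0, 0, 0, -1]
    - [-20, 7, 0, 0, 0, 0, -1]
    - [-27, 8, 0, 0, 0, 0, -1]
    - [-35, 8, 0, 0, 0, 0, -1]
    - [-43, 6, 0, 0, 0, 0, -1]
    - [-50, 4, 0, 0, 0, 0, -1]
    - [-57, 1, 0, 0, 0, 0, -1]

```text
time: 4.45
position: [0.4842, -0.3128, 0.0999]
tool_rot: [0.982, 0.189, 0.001, -0.0]
ft_force: [1.9, -1.4, -0.4]
grip_width: 0.0004
```

```bash
python3 - <<'E'
from mv import *
o=robot.get_obs(); print(o["position"],o["ft_force"],o["time"])
deltas([circ(-96-7.5*k) for k in range(1,9)])
E
```

```text
[ 0.4842176  -0.31277806  0.09991419] [ 1.92409421 -1.43992291 -0.37638548] 4.45
[-6, -4, 0]
[-11, -9, 0]
[-17, -15, 0]
[-21, -21, 0]
[-25, -27, 0]
[-27, -34, 0]
[-29, -42, 0]
[-30, -49, 0]
```

>>> carry_out:
  series:
    - [-6, -4, 0, 0, 0, 0, -1]
    - [-11, -9, 0, 0, 0, 0, -1]
    - [-17, -15, 0, 0, 0, 0, -1]
    - [-21, -21, 0, 0, 0, 0, -1]
    - [-25, -27, 0, 0, 0, 0, -1]
    - [-27, -34, 0, 0, 0, 0, -1]
    - [-29, -42, 0, 0, 0, 0, -1]
    - [-30, -49, 0, 0, 0, 0, -1]

```text
time: 5.45
position: [0.4379, -0.2779, 0.0999]
tool_rot: [0.982, 0.189, 0.001, -0.0]
ft_force: [2.1, -2.7, -1.2]
grip_width: 0.0003
```

```bash
python3 - <<'E'
from mv import *
o=robot.get_obs(); print(o["position"],o["ft_force"],o["time"])
deltas([circ(-156-7.5*k) for k in range(1,9)])
E
```

```text
[ 0.43793394 -0.27787917  0.09991876] [ 2.12885135 -2.71541074 -1.15317749] 5.45
[0, -7, 0]
[1, -15, 0]
[4, -22, 0]
[7, -29, 0]
[11, -36, 0]
[15, -41, 0]
[21, -47, 0]
[27, -51, 0]
```

>>> carry_out:
  series:
    - [0, -7, 0, 0, 0, 0, -1]
    - [1, -15, 0, 0, 0, 0, -1]
    - [4, -22, 0, 0, 0, 0, -1]
    - [7, -29, 0, 0, 0, 0, -1]
    - [11, -36, 0, 0, 0, 0, -1]
    - [15, -41, 0, 0, 0, 0, -1]
    - [21, -47, 0, 0, 0, 0, -1]
    - [27, -51, 0, 0, 0, 0, -1]

```text
time: 6.45
position: [0.4437, -0.2195, 0.0998]
tool_rot: [0.982, 0.189, -0.0, -0.001]
ft_force: [-1.9, -1.1, 0.2]
grip_width: 0.0005
```

```bash
python3 - <<'E'
from mv import *
c=robot.camera("top"); s=robot.camera("scene")
cv2.imwrite("pics/c.png",cv2.resize(np.hstack([c["pixels"][110:310,190:440],s["pixels"][80:280,200:450]])[:,:,::-1],None,fx=1.6,fy=1.6))
o=robot.get_obs(); print(o["position"],o["ft_force"],o["time"])
deltas([circ(-216-7.5*k) for k in range(1,9)])
E
```

```text
[ 0.44441307 -0.21935974  0.09983172] [-0.01202238 -0.61550419 -0.30007945] 6.55
[6, -3, 0]
[13, -5, 0]
[20, -7, 0]
[28, -8, 0]
[36, -8, 0]
[43, -7, 0]
[50, -4, 0]
[57, -1, 0]
```

View pics/c.png

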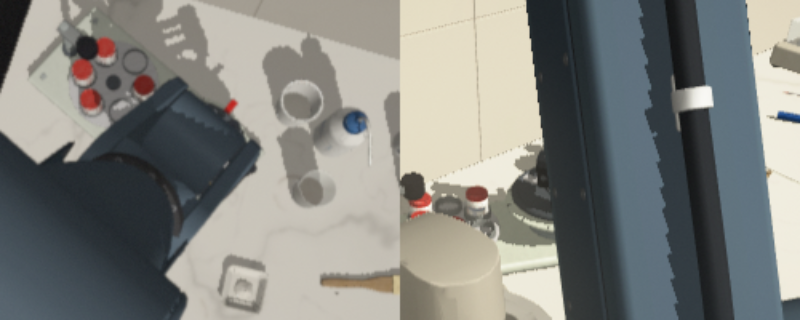

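The carousel is partway to the next place and the things standing around are unmoved. I'll continue.

>>> carry_out:
  series:
    - [6, -3, 0, 0, 0, 0, -1]
    - [13, -5, 0, 0, 0, 0, -1]
    - [20, -7, 0, 0, 0, 0, -1]
    - [28, -8, 0, 0, 0, 0, -1]
    - [36, -8, 0, 0, 0, 0, -1]
    - [43, -7, 0, 0, 0, 0, -1]
    - [50, -4, 0, 0, 0, 0, -1]
    - [57, -1, 0, 0, 0, 0, -1]

```text
time: 7.55
position: [0.4971, -0.1971, 0.0998]
tool_rot: [0.982, 0.189, 0.0, -0.001]
ft_force: [-3.3, -0.5, 0.9]
grip_width: 0.0002
```

```bash
python3 - <<'E'
from mv import *
o=robot.get_obs(); print(o["position"],o["ft_force"],o["time"])
deltas([circ(-276-6.5*k) for k in range(1,9)])
E
```

```text
[ 0.49712103 -0.19707269  0.09979463] [-3.25451511 -0.54485016  0.87455195] 7.55
[6, 3, 0]
[11, 7, 0]
[16, 12, 0]
[20, 17, 0]
[23, 22, 0]
[26, 28, 0]
[29, 34, 0]
[30, 41, 0]
```

>>> carry_out:
  series:
    - [6, 3, 0, 0, 0, 0, -1]
    - [11, 7, 0, 0, 0, 0, -1]
    - [16, 12, 0, 0, 0, 0, -1]
    - [20, 17, 0, 0, 0, 0, -1]
    - [23, 22, 0, 0, 0, 0, -1]
    - [26, 28, 0, 0, 0, 0, -1]
    - [29, 34, 0, 0, 0, 0, -1]
    - [30, 41, 0, 0, 0, 0, -1]

```text
time: 8.55
position: [0.5405, -0.2242, 0.0997]
tool_rot: [0.982, 0.189, 0.0, -0.001]
ft_force: [-1.6, 3.2, -0.1]
grip_width: 0.0009
```

```bash
python3 - <<'E'
from mv import *
c=robot.camera("top"); s=robot.camera("scene")
cv2.imwrite("pics/d.png",cv2.resize(np.hstack([c["pixels"][110:310,190:440],s["pixels"][80:280,200:450]])[:,:,::-1],None,fx=1.6,fy=1.6))
o=robot.get_obs(); print(o["position"],o["ft_force"],o["time"])
# box-disc contact: predicted lag for the final handle angle
Rt=R.from_quat(o["tool_rot"]); H=np.array(circ(-37.5))
for th in range(-40,25,2):
    P=np.array(circ(th)); d=np.abs(Rt.inv().apply(H-P))[:2]
    for hx,hy in((.0095,.015),(.0095,.010)):
        g=np.linalg.norm(np.maximum(d-[hx,hy],0))-.0125
        if abs(g)<.0015: print(th,hy,round(g*1000,1))
deltas([circ(-328-3*k) for k in range(1,9)])
E
```

```text
[ 0.54117483 -0.22522044  0.09981218] [ 0.40488606  0.97807103 -0.04626647] 8.65
-12 0.01 -0.7
-10 0.015 -1.4
-10 0.01 1.3
-8 0.015 0.2
[0, 1, 0]
[0, 4, 0]
[1, 7, 0]
[1, 10, 0]
[0, 13, 0]
[0, 16, 0]
[0, 19, 0]
[-1, 22, 0]
```

View pics/d.png

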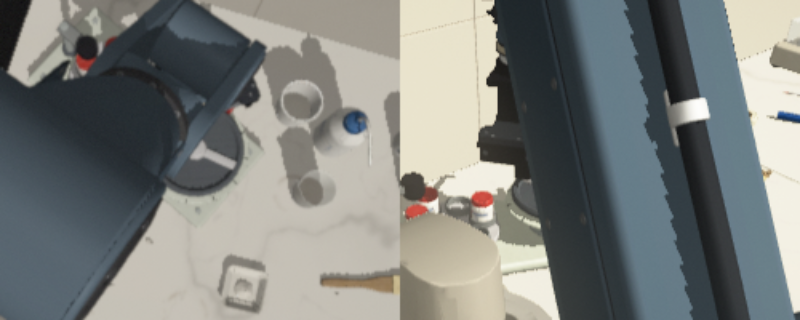

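```bash
python3 - <<'E'
from mv import *
c=robot.camera("top")
M=[] 
# rectify wheel plane z=.086: world patch, up = +x, right = -y
g=np.arange(-.09,.0901,.0005)
X,Y=np.meshgrid(g,g)
Wt=np.array([.4904,-.2550])
P=np.c_[(Wt[0]-Y).ravel(),(Wt[1]-X).ravel(),np.full(X.size,.085)]
uv=proj(c,P).astype(np.float32).reshape(*X.shape,2)
def rect(im): return cv2.remap(im,uv[...,0],uv[...,1],cv2.INTER_CUBIC)
a=rect(c["pixels"][:,:,::-1].copy()); b=rect(cv2.imread("pics/top0.png"))
for k in range(0,360,30):
    for i in (a,b):
        t=np.deg2rad(k); p=lambda r:(int(180+r*2000*-np.sin(t)),int(180-r*2000*np.cos(t)))
        cv2.line(i,p(.065),p(.073),(0,255,0),1)
cv2.imwrite("pics/e.png",np.hstack([b,a]))
E
```

```text
(no output)
```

View pics/e.png

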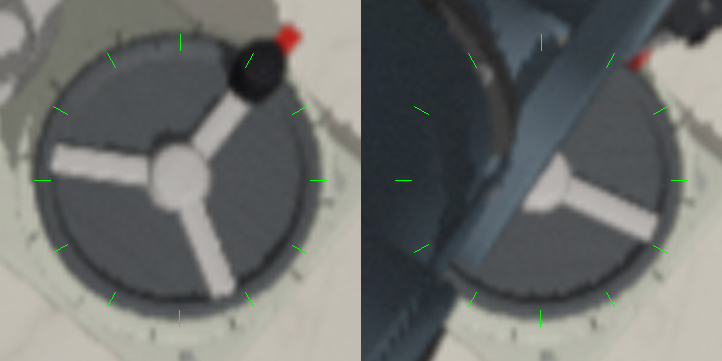

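The spoke angle shows 313.5° turned, leaving 46.5°. I'll slow down for the rest.

>>> carry_out:
  series:
    - [0, 2, 0, 0, 0, 0, -1]
    - [1, 5, 0, 0, 0, 0, -1]
    - [1, 9, 0, 0, 0, 0, -1]
    - [1, 12, 0, 0, 0, 0, -1]
    - [0, 15, 0, 0, 0, 0, -1]
    - [0, 18, 0, 0, 0, 0, -1]
    - [-1, 22, 0, 0, 0, 0, -1]
    - [-1, 22, 0, 0, 0, 0, -1]

```text
time: 9.7
position: [0.5485, -0.2465, 0.0999]
tool_rot: [0.982, 0.189, 0.001, 0.0]
ft_force: [-0.8, 1.2, -1.4]
grip_width: 0.0005
```

```bash
cat > rc.py <<'E'
from mv import *
import sys
c=robot.camera("top")
g=np.arange(-.09,.0901,.0005)
X,Y=np.meshgrid(g,g)
Wt=np.array([.4904,-.2550])
P=np.c_[(Wt[0]-Y).ravel(),(Wt[1]-X).ravel(),np.full(X.size,.085)]
uv=proj(c,P).astype(np.float32).reshape(*X.shape,2)
def rect(im): return cv2.remap(im,uv[...,0],uv[...,1],cv2.INTER_CUBIC)
a=rect(c["pixels"][:,:,::-1].copy()); b=rect(cv2.imread("pics/top0.png"))
cv2.imwrite(sys.argv[1],np.hstack([b,a]))
o=robot.get_obs(); print(o["position"],o["ft_force"],o["time"],np.rad2deg(np.arctan2(*(o["position"][:2]-W)[::-1])))
E
python3 rc.py pics/f.png; python3 -c "
from mv import *
deltas([circ(8-3*k) for k in range(1,8)])"
```

```text
[ 0.54860495 -0.24649983  0.09989746] [-1.1174269   0.73156624 -1.31965076] 9.75 7.906656336351886
[-1, 3, 0]
[-2, 6, 0]
[-3, 9, 0]
[-4, 11, 0]
[-6, 14, 0]
[-7, 17, 0]
[-9, 19, 0]
```

View pics/f.png

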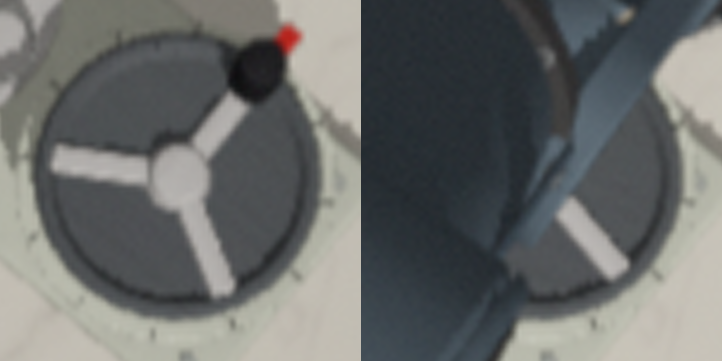

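About 19.5° is left. I'll go just short of it.

>>> carry_out:
  series:
    - [-1, 3, 0, 0, 0, 0, -1]
    - [-2, 5, 0, 0, 0, 0, -1]
    - [-2, 7, 0, 0, 0, 0, -1]
    - [-3, 9, 0, 0, 0, 0, -1]
    - [-4, 11, 0, 0, 0, 0, -1]
    - [-5, 13, 0, 0, 0, 0, -1]
    - [-6, 15, 0, 0, 0, 0, -1]
    - [-6, 15, 0, 0, 0, 0, -1]

```text
time: 10.75
position: [0.549, -0.2633, 0.1001]
tool_rot: [0.982, 0.189, 0.002, 0.001]
ft_force: [1.4, 1.3, -0.1]
grip_width: 0.0007
```

```bash
python3 rc.py pics/g.png
```

```text
[ 0.54895951 -0.2632967   0.10007839] [ 0.74136184  0.89011846 -0.46942209] 10.8 -8.630102573774384
```

View pics/g.png

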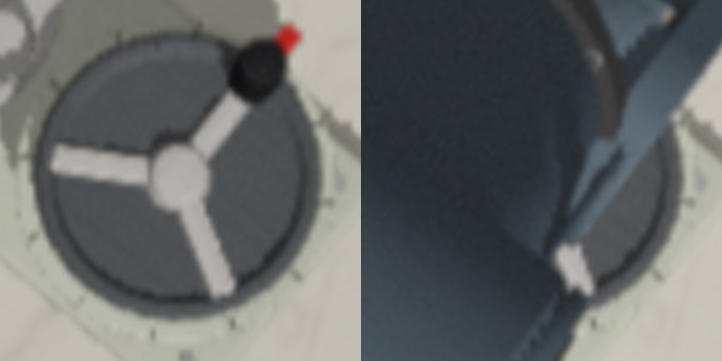

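The visible spoke corner is at (590,290), against (595,290) at the start, so the wheel is within a few degrees. I'll back off, rise, and check with a clear view.

>>> carry_out:
  series:
    - [2, -5, 0, 0, 0, 0, -1]
    - [4, -10, 0, 0, 0, 0, -1]
    - [6, -16, 0, 0, 0, 0, -1]
    - [6, -16, -20, 0, 0, 0, -1]
    - [6, -16, -50, 0, 0, 0, -1]
    - [6, -16, -80, 0, 0, 0, -1]
    - [6, -16, -110, 0, 0, 0, -1]
    - [6, -16, -125, 0, 0, 0, -1]

```text
time: 11.8
position: [0.5487, -0.2462, 0.2269]
tool_rot: [0.982, 0.189, 0.003, 0.002]
ft_force: [0.2, 0.3, -0.4]
grip_width: 0.0009
```

```bash
python3 -c "
from mv import *
deltas([[.229,-.58,.225]])"
```

```text
[-421, 191, 1]
```

>>> carry_out:
  series:
    - [-50, 23, 0, 0, 0, 0, -1]
    - [-105, 48, 0, 0, 0, 0, -1]
    - [-160, 73, 0, 0, 0, 0, -1]
    - [-215, 98, 0, 0, 0, 0, -1]
    - [-270, 123, 0, 0, 0, 0, -1]
    - [-325, 148, 0, 0, 0, 0, -1]
    - [-375, 170, 0, 0, 0, 0, -1]
    - [-421, 191, 0, 0, 0, 0, -1]

```text
time: 12.8
position: [0.2271, -0.5806, 0.2252]
tool_rot: [0.982, 0.189, 0.003, 0.001]
ft_force: [1.0, -0.8, 0.9]
grip_width: 0.0003
```

```bash
python3 rc.py pics/h.png; python3 -c "
from mv import *
c=robot.camera('top'); a=c['pixels'][110:300,200:460,::-1]; b=cv2.imread('pics/top0.png')[110:300,200:460]
cv2.imwrite('pics/i.png',cv2.resize(np.hstack([b,a]),None,fx=1.5,fy=1.5,interpolation=cv2.INTER_CUBIC))"
```

```text
[ 0.22225997 -0.58644311  0.22531554] [-1.51062401 -4.74891935  0.60793388] 12.85 -128.99351524659946
```

View pics/h.png

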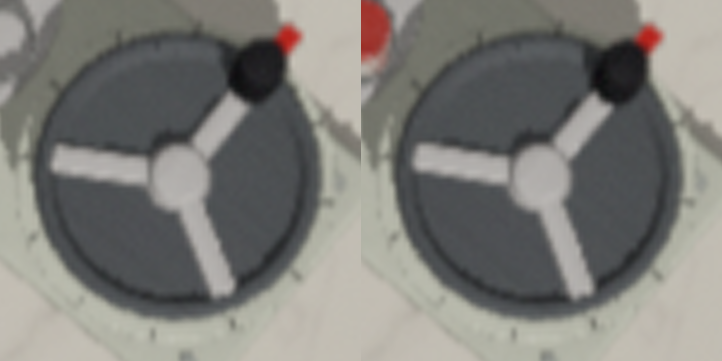

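View pics/i.png

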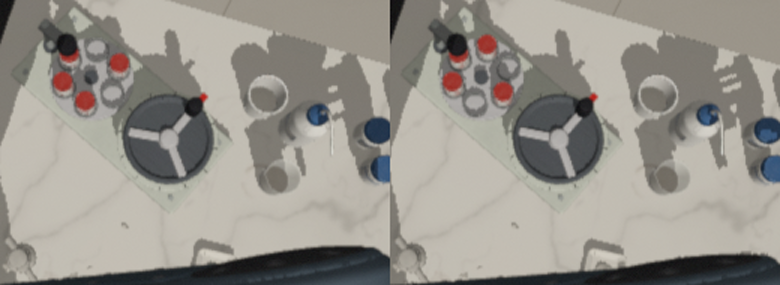

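The spokes and handle match the start picture to about 1°. The jars have moved on one place, with one under the head, and the beaker, cup and boat are unmoved. I'll let the arm settle and then hand in.

>>> carry_out:
  series:
    - [0, 0, 0, 0, 0, 0, -1]
    - [0, 0, 0, 0, 0, 0, -1]
    - [0, 0, 0, 0, 0, 0, -1]
    - [0, 0, 0, 0, 0, 0, -1]

```text
time: 13.4
position: [0.2255, -0.5831, 0.2253]
tool_rot: [0.982, 0.187, 0.002, 0.003]
ft_force: [-0.2, -0.3, -0.3]
grip_width: 0.0005
```

```bash
python3 -c "
from rig import robot
o=robot.get_obs(); print(o['ft_force'],o['time'],abs(o['joint_velocities']).max()); print(robot.hand_in())"
```

```text
[-0.1888923  -0.26169713 -0.30897131] 13.4 0.00374170770477723
the job is handed in; nothing more can be done
None
```

I pushed the handle with shut fingertips once round clockwise, then backed off, rose and moved away. The job was handed in at 13.4 s, with no verdict reported.

**Final checks (top view against the start picture):**
- **Wheel:** the spokes and handle match the start to about 1°, with the handle at the red mark.
- **Jars:** the carousel has moved on one place and the next jar is under the reading head. I judged this by eye and did not measure the jar's offset from the 8 mm limit.
- **Things around:** the beaker, cup and boat look unmoved, also judged by eye.
- **Robot:** it stands clear and still, with a wrist force of about 0.5 N.

**Push force:** wrist-force readings, taken about once a second during the push, stayed under about 4 N.

**Disagreements:**
- The two cameras disagreed by about 4 mm on the wheel's position. I took a value between them and finished by the spoke angle instead.
- The arm hid the handle for most of the push, so contact was inferred from the wrist force and the visible spoke.
- One reading just after the fast retreat showed about 5 N while the arm was still settling. It was gone in the next reading.

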